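# Seat the grey reference plate on its kinematic dock

### The arm

A 6-joint arm with a two-finger parallel gripper is mounted at the origin on the work surface. World frame = base frame: x ahead of the robot, y to its left, z up, the work surface at z = 0. Lengths are in m, angles in degrees, forces in N, time in s.
With the tool pointing down it reaches from about 0.35 to 0.875 m from the base axis. Payload 4.2 kg.
Tool frame: the origin (TCP) lies at the very end of the fingers, on their centre line; the grasp point (between the pads) lies 19 mm behind it; z points along the fingers, x is the direction in which the jaws open and shut, and the axes are right-handed (so a half turn about z gives the same grasp; the last joint's range is limited). The gripper opens to 87 mm and grips with 3 to 60 N. Pads are 19 mm wide; open, the fingers measure 117 mm over their backs; the gripper's body (75 mm by 190 mm) begins 51 mm behind the grasp point.
Start: joints at [87.582, 22.042, 0.453, 0, -68.411, -14.817], TCP at [0.185, 0.597, 0.223] pointing down, gripper open.
Joint ranges: [-179.83, 179.83], [-69.29, 118.12], [-61.27, 80.66], [-181.25, 117.63], [-171.15, -9.14], [-177.46, 177.46]. Speed limits (degrees/s): [159.86, 159.86, 180, 180, 180, 180].

### API

Orientations are given as a 3x3 rotation matrix whose columns are the frame's x, y, z axes.
In Python, from station import r gives the robot as it stands.
- The arm moves only by the shell command python3 -m jog 'ROWS' [OPENING]. ROWS is JSON, a list of rows, each a list of 2 entries, a list of its own where there are three numbers: the shift along the tool's x, y, z in m, then the turn, a rotation vector about the tool's x, y, z in units of 5 degrees (1.0 is 5 degrees). A call has exactly 10 rows; each row is the pose to reach, as a shift and turn from the pose commanded when the call began, along the tool's axes at that moment; what a row does not reach only later rows make up. A row lasts 1/12 s, in which the tool goes at most 41.7 mm and 7.16 degrees, less where a joint would pass 70% of its speed; a pose out of reach is approached as far as the arm can. A call with a gripper value outside its range is refused whole. OPENING is the finger opening in m, from 0 to 0.087, set as the call begins (- or left out, the last holds). The fingers move at their own pace and stop on an object; the grip force is fixed at half the most. Time passes only in rows, so rows that repeat a pose let the fingers close, or fill a call up. It gives the time, the measured TCP pose, the force and the opening at its end, in the units of the state.
- r.sense(): the state, without advancing time (a new reading comes with each control period).
- r.capture(name): name is "scene" or "top" or "wrist"; returns (picture, depth): 400x640x3 uint8, blue, green, red; 400x640 float32, m along the optical axis (not along the pixel's ray), 0 where there is no reading.
- r.calibration(name): a dict with "fx", "fy", "cx", "cy" (pixels), "R" (3x3) and "t" (3): a world point X has camera coordinates R X + t; the wrist camera has in their place "tool_from_camera" (4x4, takes a point from camera to tool coordinates, whose origin is the TCP and whose axes are the tool frame's). Camera axes: x right, y down, z forward; pixel columns grow to the right and rows downward; lengths in m; the calibration is good to about 2 mm. The wrist camera is an equidistant fisheye: a pixel r from the principal point sees the ray r / f radians off the axis. A picture is of the moment at which its call begins: read the wrist's pose just before it. calibration takes no time and is no camera call.
- r.finish_job(): hands the job in, once; it reports no verdict.
Trained networks look in the newest picture that a camera, given by its name, has taken for a name from the list of things; names that differ only in an ending like _2 or _b are one class to them, and where a whole thing is asked for, a point or a joint stands for the part that bears it (a point fixed in the world has none). Each returns a list of dicts, best first, with "confidence" (0 to 1); they miss things now and then, are a little off and sometimes report something else, mostly with a low value. They report only what shows in the picture. A call takes as long as a camera call. They do not tell look-alikes from the thing itself.
- r.cut_out(query, camera): "region" (400x640 bool, what is visible of it) and "uv" ([column, row] in pixels, amid what is visible of it).
The state is a dict: "time_s": time; "joints": joint angles; "joint_velocities": joint speeds; "effort": joint torques, N m; "tcp_pos": TCP position; "ee_rot": TCP orientation; "wrist_force": force on the tool from outside, world axes, zero at the start; "moment": the same for the moment, N m; "gripper_width": opening from 0.0 (shut) to 1.0 (fully open).
Only numpy, scipy, OpenCV 4.12 (cv2) and the standard library are available. Lean on these libraries where they do the work, as an engineer would, in place of code of your own. Each camera call takes 0.05 s, during which the arm holds its last target.

### The job

Before the old volume is photographed, lift the grey-scale reference plate off its sloping wooden rest and set it level on the green height-adjustable dock, its red-dot end over the dock's red-dotted end, each of its three ball feet fully home in its own seat (cone, groove, flat). Lower it gently by feel, because the height of the dock is not known: do not drop it, press hard on it or let go before it sits in the seats. Leave the weight, the jar and the brush where they are.

Things in the scene. Friction and masses are not known exactly. Their poses are not given: they have to be found in the camera images.
- plate: Aluminium plate 160 x 120 x 8 mm (x, y, z), 0.4 to 0.65 kg, grey squares on top, black bar grip in the middle, three 20 mm steel ball feet below. Origin: under its centre, in the plane of the ball centres. z: normal out of the upper face; x: to the end with the single foot and red dot. Underside at z = 14 mm, top at 22 mm. Starts on the rest, tilted 30 degrees, its two-foot end low, towards the robot.
- grip (a point): Point inside the plate's bar grip to pinch, at (0, 0, 52) mm in the plate's frame. The grip is 60 mm long (x), 16 mm thick (y) and stands from z = 22 to 70 mm: pinch it along y with the gripper coming down the plate's z axis, which is tilted 30 degrees while the plate is on its rest.
- foot_cone (a point): Centre of the ball foot for the cone seat: at (55, 0, 0) mm in the plate's frame, the single foot at the red-dot end.
- foot_groove (a point): Centre of the ball foot for the groove seat: at (-50, 42, 0) mm in the plate's frame.
- foot_flat (a point): Centre of the ball foot for the flat seat: at (-50, -42, 0) mm in the plate's frame.
- rest: Fixed sloping wooden rest, 150 mm wide, about 160 mm deep. Origin: centre of its underside on the table. Its board rises at 30 degrees towards the rest's +x (away from the robot), board top from 25 to 125 mm high. A batten 14 mm high across the board stops the plate's two lower feet. Nothing holds the plate from above: it lifts off along its own normal.
- dock: Fixed green dock: foot plate 170 x 130 x 15 mm, column, level dark steel head 165 x 140 x 12 mm with three brass seats. Origin: centre of the underside on the table; z up; x to the cone seat and two red dots. The head is locked at an unknown height: with the plate home its origin (ball centres) is 95 to 131 mm above the table, to be felt for. The lock holds beyond 60 N.
- seat_cone (a point): Point on the dock's foot plate (15 mm above the table) straight below the middle of the cone seat: at (55, 0, 15) mm in the dock's frame. The seat itself is higher, on the head. Cone and groove walls slope at 50 degrees, are slippery and catch a ball up to about 10 mm off-centre: let go, the plate slides home by its own weight. Their rims stand 2 mm above the ball centres when home.
- seat_groove (a point): The same for the groove seat: at (-50, 42, 15) mm in the dock's frame. The groove runs towards the cone.
- seat_flat (a point): The same for the flat seat, a round brass pad of 33 mm diameter: at (-50, -42, 15) mm in the dock's frame.
- weight: Bystander: upright brass cylinder, 48 mm diameter, 45 mm high, origin at the centre of its underside. Leave alone.
- jar: Bystander: amber jar with white cap, 60 mm diameter, 85 mm high, origin at the centre of its underside. Leave alone.
- brush: Bystander: flat brush, 190 mm long along its x, lying on the table; origin at the centre of its underside. Leave alone.
Not all that is in view belongs to the job. What is shaped like the plate but orange is not meant.

How it is judged (in metres and radians):
On the way, in this order (a step that is already met when the one before it is completed fails the run):
1. the plate is held by the fingers, lifted clear of the rest (contact force between the fingers and plate above 0.5 N and contact force between plate and rest below 0.05 N and distance of plate from where it was at the start of the episode above 0.03 m), for 0.2 s.
2. still held by the fingers, the plate bears on the dock, near level, every foot within 6 mm (seen from above) of the middle of its seat (contact force between the fingers and plate above 0.5 N and horizontal distance between foot_cone and seat_cone below 0.006 m and horizontal distance between foot_groove and seat_groove below 0.006 m and horizontal distance between foot_flat and seat_flat below 0.006 m and angle between plate's own z axis and vertical below 0.08 rad and z of plate in the frame of dock above 0.088 m and contact force between plate and dock above 1 N), for 0.15 s.
At the end, for the whole second after the job is handed in: The plate rests on the dock alone, released and still, level within 0.02 rad, each ball foot within 3 mm (seen from above) of the middle of its own seat; weight, jar and brush within 20 mm of where they were (horizontal distance between foot_cone and seat_cone below 0.003 m and horizontal distance between foot_groove and seat_groove below 0.003 m and horizontal distance between foot_flat and seat_flat below 0.003 m and angle between plate's own z axis and vertical below 0.02 rad and z of plate in the frame of dock above 0.088 m and contact force between plate and dock above 1 N and linear speed of plate below 0.01 m/s and angular speed of plate below 0.05 rad/s and contact force between the fingers and plate below 0.05 N and distance of each of weight, jar, brush from where it was at the start of the episode below 0.02 m); the robot touches nothing.
It fails at once if the plate and the dock are pressed together with more than 60 N (contact force between plate and dock above 60 N).
It fails at once if the weight, the jar or the brush is moved by more than 20 mm (distance of any of weight, jar, brush from where it was at the start of the episode above 0.02 m).
It also fails if it takes over 51 s, if anything falls off the work surface, if the arm or the gripper's body presses on something with over 40 N, if the wrist force passes 120 N, or if a joint passes its speed limit or range.

## Working session

There is one attempt and no reset: what is moved stays moved. The work goes in short steps, Python scripts to look and compute and a shell command to move; the robot and the scene stay as the last step left them, time stands still between calls to the robot, and variables do not carry over. Pictures are saved under pics/ and viewed, and the job is handed in when it is done.

```bash
ls; mkdir -p pics; python3 - <<'E'
from station import r
import cv2
s=r.sense();print(s)
for n in ("scene","top","wrist"):
    p,d=r.capture(n);cv2.imwrite(f"pics/{n}0.png",p)
    import numpy as np
    np.save(f"pics/{n}0_d.npy",d)
    print(n,r.calibration(n))
E
```

```text
pics
{'time_s': 0.0, 'joints': array([ 8.75828219e+01,  2.20922179e+01,  3.78301967e-01, -2.59220741e-02,
       -6.84109857e+01, -1.48164746e+01]), 'joint_velocities': array([-0.0229167 ,  0.02809338,  0.01010751, -0.01114807,  0.11317147,
        0.00438243]), 'effort': array([-1.29868572e-04, -3.90662026e+01,  1.87402815e+01,  4.21992704e+00,
        1.10156063e-02, -1.91166191e-04]), 'tcp_pos': array([0.18498735, 0.59636216, 0.22144211]), 'ee_rot': array([[-2.96427944e-01, -9.55055083e-01, -5.12250287e-04],
       [-9.55052652e-01,  2.96428348e-01, -2.16022574e-03],
       [ 2.21498008e-03, -1.51125279e-04, -9.99997536e-01]]), 'wrist_force': array([-0.09463706, -0.07128664,  0.58456235]), 'moment': array([-0.00446766, -0.00256752, -0.02567597]), 'gripper_width': 1.0022523161089671}
scene {'fx': 472.7362414994229, 'fy': 472.7362414994229, 'cx': 314.33371702058815, 'cy': 203.0709182533635, 'R': array([[ 0.8178685 ,  0.57525194,  0.0132788 ],
       [ 0.47731685, -0.66537943, -0.57396763],
       [-0.32134055,  0.47576824, -0.81877032]]), 't': array([-0.53166529, -0.13560529,  1.57754579])}
top {'fx': 413.0598813915725, 'fy': 413.0598813915725, 'cx': 326.10112834640387, 'cy': 207.49747494378832, 'R': array([[ 1.65025113e-02, -9.99859821e-01,  2.82930353e-03],
       [-9.85854564e-01, -1.67432509e-02, -1.66764632e-01],
       [ 1.66788627e-01, -3.72465708e-05, -9.85992674e-01]]), 't': array([0.10157534, 0.56683672, 1.04747696])}
wrist {'fx': 309.70691628693146, 'fy': 309.70691628693146, 'cx': 323.468319275197, 'cy': 197.01924746082815, 'tool_from_camera': array([[ 9.99999748e-01,  1.84677345e-04, -6.85823385e-04,
        -1.44601609e-04],
       [ 3.27475064e-05,  9.52588817e-01,  3.04260653e-01,
        -8.40283060e-02],
       [ 7.09497737e-04, -3.04260599e-01,  9.52588570e-01,
        -1.62679644e-01],
       [ 0.00000000e+00,  0.00000000e+00,  0.00000000e+00,
         1.00000000e+00]])}
```

View pics/scene0.png

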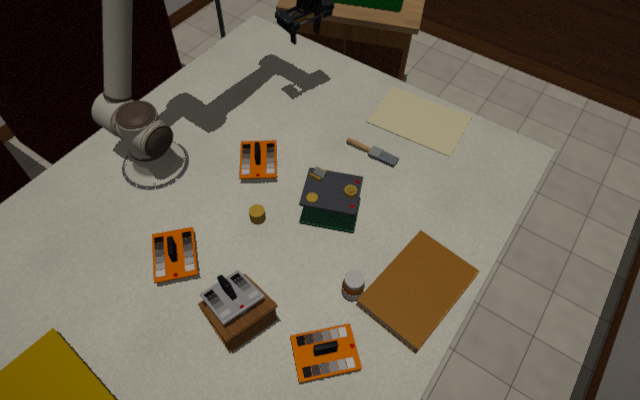

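View pics/top0.png

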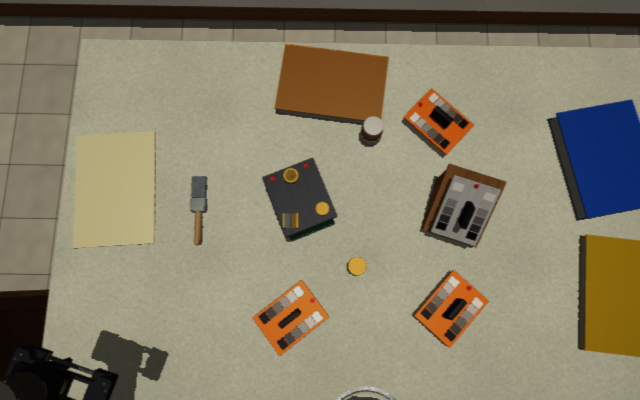

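View pics/wrist0.png

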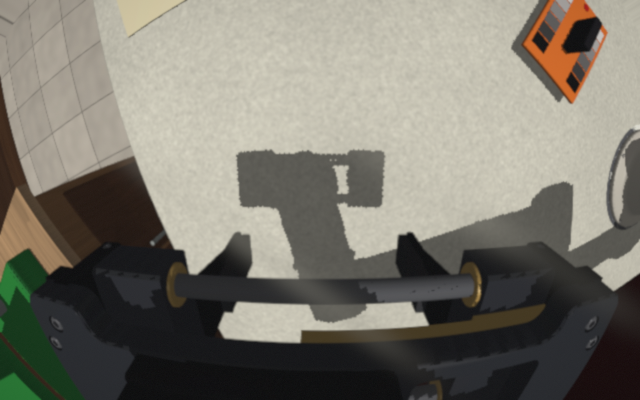

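The top view shows the plate on its rest at about (463,213) with its red dot at (476,186). The dock is at (300,200): cone seat (290,175), groove (290,220), flat (322,208). The orange plates are decoys. Next I'll measure the poses.

```bash
cat > h.py <<'E'
import numpy as np, cv2
from station import r
def world(n,d,mask=None):
    c=r.calibration(n); v,u=np.nonzero((d>0)&(mask if mask is not None else True))
    z=d[v,u]; P=np.c_[(u-c['cx'])/c['fx']*z,(v-c['cy'])/c['fy']*z,z]
    return (P-c['t'])@c['R'], u,v
def plane(P,tol=.003,it=400):
    rng=np.random.default_rng(0);best=None
    for _ in range(it):
        a=P[rng.choice(len(P),3,False)];n=np.cross(a[1]-a[0],a[2]-a[0]);l=np.linalg.norm(n)
        if l<1e-9: continue
        n/=l;i=abs((P-a[0])@n)<tol
        if best is None or i.sum()>best.sum():best=i
    Q=P[best];c=Q.mean(0);n=np.linalg.svd(Q-c,full_matrices=False)[2][2]
    return (n if n[2]>0 else -n),c,best
E
python3 - <<'E'
from h import *
for n in ("scene","top"):
    p,d=r.capture(n)
    for q in ("plate","dock","seat_cone","rest","grip","weight","jar","brush"):
        for k,o in enumerate(r.cut_out(q,n)[:4]):
            m=o['region']; P,u,v=world(n,d,m)
            print(n,q,round(o['confidence'],2),np.round(o['uv']),m.sum(), np.round(np.median(P,0),3),np.round(P[:,2].max(),3))
            if k==0 or q=='plate': np.savez(f"pics/{n}_{q}_{k}.npz",P=P,u=u,v=v,bgr=p[v,u])
E
```

```text
scene plate 0.74 [258. 159.] 1354 [0.293 0.186 0.03 ] 0.084
scene plate 0.72 [170. 254.] 2148 [ 0.323 -0.225  0.03 ] 0.083
scene plate 0.68 [233. 295.] 1821 [ 0.567 -0.247  0.114] 0.157
scene plate 0.63 [325. 354.] 3042 [ 0.826 -0.207  0.03 ] 0.084
scene dock 0.98 [332. 200.] 3360 [0.594 0.157 0.112] 0.134
scene seat_cone 0.68 [334. 202.] 3266 [0.592 0.156 0.112] 0.134
scene rest 0.69 [242. 320.] 1947 [ 0.633 -0.283  0.095] 0.137
scene grip 0.92 [326. 352.] 3133 [ 0.826 -0.207  0.03 ] 0.084
scene grip 0.84 [260. 161.] 1400 [0.293 0.187 0.03 ] 0.084
scene grip 0.75 [232. 296.] 1936 [ 0.567 -0.246  0.114] 0.157
scene grip 0.65 [175. 254.] 2038 [ 0.322 -0.226  0.03 ] 0.083
scene weight 0.74 [255. 217.] 266 [0.426 0.02  0.04 ] 0.048
scene jar 0.97 [353. 284.] 543 [ 0.791 -0.026  0.079] 0.09
top plate 0.98 [289. 320.] 2987 [0.28  0.198 0.032] 0.083
top plate 0.76 [464. 209.] 2948 [ 0.555 -0.232  0.11 ] 0.159
top plate 0.73 [437. 125.] 2319 [ 0.814 -0.196  0.031] 0.083
top plate 0.62 [447. 309.] 3005 [ 0.31  -0.214  0.032] 0.084
top dock 0.72 [444. 186.] 1302 [ 0.625 -0.195  0.094] 0.124
top dock 0.59 [298. 200.] 3822 [0.573 0.176 0.115] 0.134
top seat_cone 0.66 [300. 201.] 3807 [0.574 0.176 0.115] 0.134
top seat_cone 0.56 [464. 210.] 3023 [ 0.554 -0.233  0.109] 0.159
top rest 0.9 [443. 186.] 1338 [ 0.623 -0.195  0.092] 0.136
top grip 0.93 [448. 310.] 2955 [ 0.31  -0.215  0.032] 0.084
top grip 0.61 [440. 124.] 2345 [ 0.814 -0.197  0.031] 0.083
top grip 0.57 [292. 318.] 2957 [0.281 0.196 0.032] 0.083
top grip 0.56 [465. 211.] 3014 [ 0.555 -0.232  0.109] 0.159
top weight 0.83 [358. 265.] 292 [0.413 0.028 0.044] 0.05
top jar 0.61 [372. 130.] 570 [ 0.771 -0.009  0.081] 0.09
top jar 0.16 [298. 200.] 3786 [0.573 0.177 0.115] 0.134
top brush 0.67 [196. 198.] 691 [0.585 0.458 0.017] 0.024
top brush 0.2 [300. 203.] 3932 [0.573 0.176 0.115] 0.134
```

```bash
cat > fit.py <<'E'
from h import *
import sys
def rect(P2):
    # robust: min area rect
    (c,s,a)=cv2.minAreaRect(P2.astype(np.float32)); return np.array(c),np.array(s),a
def load(f): 
    return np.load(f)
E
python3 - <<'E'
from fit import *
for n,k in (("scene",2),("top",1)):
    D=np.load(f"pics/{n}_plate_{k}.npz");P=D['P']
    nn,c,i=plane(P,.002)
    print(n,"plate n",nn.round(3),"tilt",np.degrees(np.arccos(nn[2])),"az",np.degrees(np.arctan2(nn[1],nn[0])),i.sum())
    # frame in plane with uphill x
    x=np.array([0,0,1])-nn*nn[2];x/=np.linalg.norm(x);y=np.cross(nn,x)
    Q=P[i]-c;uv=np.c_[Q@x,Q@y]
    # image-density cleanup
    d2=np.median(uv,0);uv=uv[np.linalg.norm(uv-d2,axis=1)<.105]
    cc,s,a=rect(uv);print(" rect",cc,s,a,"uphill x",x.round(3))
    ctop=c+x*cc[0]+y*cc[1];print(" top centre",ctop.round(4)," plate origin",(ctop-.022*nn).round(4)," grip",(ctop+.03*nn).round(4))
    h=(P-c)@nn;b=P[(h>.04)&(h<.056)];Qb=b-c
    print(" bar n",len(b),(c+x*(Qb@x).mean()+y*(Qb@y).mean()).round(4),"top h",np.percentile(h,98.5), "ranges",np.ptp(Qb@x),np.ptp(Qb@y))
    ub=np.c_[Qb@x,Qb@y]; cb,sb,ab=rect(ub);print(" barrect",sb,ab,"c",(c+x*cb[0]+y*cb[1]).round(4))
    # dock
for n,k in (("scene","dock_0"),("top","seat_cone_0")):
    D=np.load(f"pics/{n}_{k}.npz");P=D['P'];b=D['bgr'].astype(int)
    nn,c,i=plane(P,.002);print(n,"dock n",nn.round(3),"c",c.round(4),i.sum())
    z0=c[2];m=abs(P[:,2]-z0)<.005;cc,s,a=rect(P[m][:,:2]);print(" rect",cc,s,a)
    red=(b[:,2]>100)&(b[:,1]<60)&(P[:,2]>.06);print(" red",P[red].round(3).tolist()[:12])
    br=(b[:,2]>110)&(b[:,1]>70)&(b[:,0]<90);print(" brass",br.sum())
    import scipy.cluster.hierarchy as H
    B=P[br]
    if len(B)>5:
        L=H.fclusterdata(B[:,:2],.012,'distance')
        for l in set(L):
            q=B[L==l]
            if len(q)>10: print("  ",len(q),q.mean(0).round(4),((q.max(0)+q.min(0))/2).round(4),np.ptp(q,0).round(3),q[:,2].max().round(4))
    print(" zhist",np.percentile(P[:,2],[50,90,97,99.5]).round(4))
E
```

```text
scene plate n [-0.479  0.151  0.865] tilt 30.128627564405324 az 162.44483625049827 1315
 rect [-0.00851775  0.00143336] [0.11639541 0.16287887] 89.8320541381836 uphill x [ 0.825 -0.261  0.502]
 top centre [ 0.557  -0.2418  0.1011]  plate origin [ 0.5675 -0.2451  0.0821]  grip [ 0.5427 -0.2372  0.1271]
 bar n 95 [ 0.5625 -0.2432  0.1044] top h 0.04814025231581067 ranges 0.05996427662782915 0.016186493415804668
 barrect [0.01608994 0.05999949] 89.79721069335938 c [ 0.5585 -0.2411  0.1018]
top plate n [-0.475  0.153  0.867] tilt 29.900656991020103 az 162.17947619187353 1847
 rect [-0.00326862 -0.0011606 ] [0.15991986 0.11934952] 0.28347334265708923 uphill x [ 0.825 -0.265  0.498]
 top centre [ 0.5527 -0.2377  0.1016]  plate origin [ 0.5632 -0.2411  0.0826]  grip [ 0.5385 -0.2331  0.1276]
 bar n 177 [ 0.5535 -0.2376  0.102 ] top h 0.048426236311282095 ranges 0.060353540909251255 0.01712405766983217
 barrect [0.06034449 0.01710692] 1.2111438512802124 c [ 0.5524 -0.2383  0.1015]
scene dock n [0.015 0.    1.   ] c [0.5918 0.1734 0.114 ] 1064
 rect [0.58545589 0.17632379] [0.16496745 0.14452
[... 747 characters left out ...]
17809714] [0.16512442 0.1390132 ] 22.982810974121094
 red [[0.667, 0.166, 0.116], [0.667, 0.164, 0.117], [0.664, 0.169, 0.115], [0.664, 0.166, 0.117], [0.665, 0.164, 0.114], [0.664, 0.161, 0.116], [0.662, 0.171, 0.113], [0.661, 0.169, 0.118], [0.662, 0.164, 0.114], [0.661, 0.161, 0.116], [0.662, 0.159, 0.114], [0.658, 0.168, 0.118]]
 brass 353
   145 [0.6328 0.202  0.1271] [0.6332 0.2026 0.1239] [0.04  0.037 0.021] 0.1342
   140 [0.5516 0.1213 0.1187] [0.5516 0.1212 0.1189] [0.031 0.03  0.011] 0.1246
   27 [0.5191 0.2143 0.1299] [0.5196 0.2142 0.1301] [0.032 0.003 0.005] 0.1327
   41 [0.5186 0.1837 0.1287] [0.5192 0.184  0.1282] [0.034 0.006 0.009] 0.1327
 zhist [0.1152 0.1199 0.129  0.132 ]
```

```bash
cat > go.py <<'E'
from h import *
from scipy.spatial.transform import Rotation as R
def frame(yaw,tilt=0):
    # plate axes: yaw about z, tilt raises +x end
    a,t=np.radians(yaw),np.radians(tilt)
    x=np.array([np.cos(a)*np.cos(t),np.sin(a)*np.cos(t),np.sin(t)]);y=np.array([-np.sin(a),np.cos(a),0]);z=np.cross(x,y)
    return np.c_[x,y,z]
def toolR(F): return np.c_[-F[:,1],-F[:,0],-F[:,2]]
def delta(pos,Rt,s=None):
    s=s or r.sense();R0=s['ee_rot'];p=R0.T@(np.array(pos)-s['tcp_pos']);w=R.from_matrix(R0.T@Rt).as_rotvec(degrees=True)/5
    print("shift",p.round(4).tolist(),"turn",w.round(3).tolist(),"t",round(s['time_s'],2))
E
python3 - <<'E'
from go import *
F=frame(-17.7,30);print(F[:,2])
delta([.502,-.223,.20],toolR(F))
E
```

```text
[-0.47633074  0.15201653  0.8660254 ]
shift [0.6892, -0.5456, 0.0225] turn [6.0, 0.024, 0.091] t 1.05
```

```bash
python3 -m jog '[[[0.69,-0.546,0.02],[0,0,0]],[[0.69,-0.546,0.02],[0,0,0]],[[0.69,-0.546,0.02],[0,0,0]],[[0.69,-0.546,0.02],[0,0,0]],[[0.69,-0.546,0.02],[0,0,0]],[[0.69,-0.546,0.02],[0,0,0]],[[0.69,-0.546,0.02],[0,0,0]],[[0.69,-0.546,0.02],[0,0,0]],[[0.69,-0.546,0.02],[0,0,0]],[[0.69,-0.546,0.02],[0,0,0]]]' 0.087; python3 -c "
from go import *
delta([.502,-.223,.20],toolR(frame(-17.7,30)));s=r.sense();print(s['joints'].round(1),s['tcp_pos'])"
```

```text
time_s: 1.88
tcp_pos: [0.3354, 0.2065, 0.2135]
ee_rot: [[-0.295, -0.955, 0.001], [-0.955, 0.295, 0.001], [-0.001, -0.001, -1.0]]
wrist_force: [1.2, 1.2, -0.6]
gripper_width: 1.001
shift [0.3611, -0.286, 0.0132] turn [5.994, 0.042, 0.098] t 1.88
[ 55.6  -0.9 -30.    0.  -60.8  17.3] [0.33541424 0.20647295 0.21351191]
```

```bash
python3 -m jog '[[[0.361,-0.286,0.013],[6,0,0.1]],[[0.361,-0.286,0.013],[6,0,0.1]],[[0.361,-0.286,0.013],[6,0,0.1]],[[0.361,-0.286,0.013],[6,0,0.1]],[[0.361,-0.286,0.013],[6,0,0.1]],[[0.361,-0.286,0.013],[6,0,0.1]],[[0.361,-0.286,0.013],[6,0,0.1]],[[0.361,-0.286,0.013],[6,0,0.1]],[[0.361,-0.286,0.013],[6,0,0.1]],[[0.361,-0.286,0.013],[6,0,0.1]]]'; python3 -c "
from go import *
delta([.502,-.223,.20],toolR(frame(-17.7,30)));s=r.sense();print(s['joints'].round(1),s['tcp_pos'])"
```

```text
time_s: 2.72
tcp_pos: [0.4786, -0.165, 0.2026]
ee_rot: [[-0.306, -0.824, 0.478], [-0.952, 0.265, -0.152], [-0.002, -0.501, -0.865]]
wrist_force: [1.1, 0.4, 1.2]
gripper_width: 0.997
shift [0.048, -0.0333, 0.0222] turn [-0.015, 0.006, -0.028] t 2.72
[  0.9  -1.9 -51.8  39.4 -14.5  35.1] [ 0.47862417 -0.16503222  0.20259001]
```

```bash
python3 -m jog '[[[0.048,-0.033,0.022],[0,0,0]],[[0.048,-0.033,0.022],[0,0,0]],[[0.048,-0.033,0.022],[0,0,0]],[[0.048,-0.033,0.022],[0,0,0]],[[0.048,-0.033,0.022],[0,0,0]],[[0.048,-0.033,0.022],[0,0,0]],[[0.048,-0.033,0.022],[0,0,0]],[[0.048,-0.033,0.022],[0,0,0]],[[0.048,-0.033,0.022],[0,0,0]],[[0.048,-0.033,0.022],[0,0,0]]]'; python3 - <<'E'
from go import *
delta([.502,-.223,.20],toolR(frame(-17.7,30)));s=r.sense();print(s['joints'].round(1),s['tcp_pos'])
p,d=r.capture("wrist");cv2.imwrite("pics/w1.png",p);np.save("pics/w1.npy",d)
E
```

```text
time_s: 3.55
tcp_pos: [0.5022, -0.219, 0.1998]
ee_rot: [[-0.303, -0.825, 0.477], [-0.953, 0.264, -0.15], [-0.002, -0.5, -0.866]]
wrist_force: [0.2, 0.2, -0.6]
gripper_width: 1.005
shift [0.0038, -0.001, 0.0003] turn [-0.001, 0.026, -0.006] t 3.55
[ -4.4   3.  -43.5  24.8 -15.5  54.4] [ 0.50216438 -0.21902304  0.19977317]
```

View pics/w1.png

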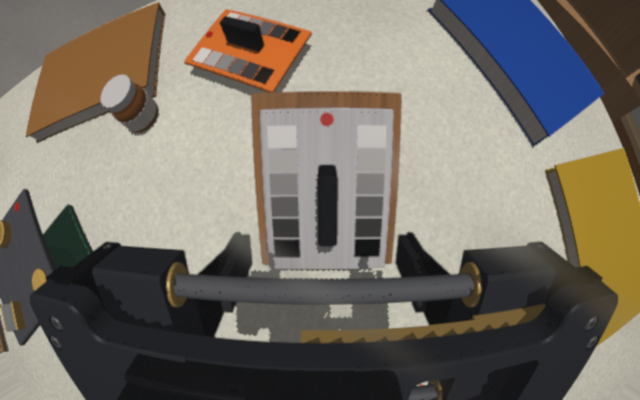

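The wrist picture shows the plate square to the jaws: bar at (327,205) between the fingers and the red dot at (327,119), uphill. I'll measure it in the tool frame.

```bash
cat >> go.py <<'E'
def wristpts(d,mask):
    c=r.calibration("wrist");v,u=np.nonzero(mask&(d>0));z=d[v,u]
    du,dv=(u-c['cx'])/c['fx'],(v-c['cy'])/c['fy'];th=np.hypot(du,dv);k=np.tan(th)/np.maximum(th,1e-9)
    P=np.c_[du*k*z,dv*k*z,z];T=c['tool_from_camera'];return P@T[:3,:3].T+T[:3,3],u,v
E
python3 - <<'E'
from go import *
d=np.load("pics/w1.npy");p=cv2.imread("pics/w1.png")
m=np.zeros(d.shape,bool);m[105:265,262:395]=1
P,u,v=wristpts(d,m)
n,c,i=plane(P,.002);print("n tool",n.round(4) ,"z at origin",(c@n/n[2]).round(4),i.sum())
h=(P-c)@(-n if n[2]>0 else n);h=-((P-c)@n) 
b=P[(h>.04)&(h<.054)];print(len(b),b.mean(0).round(4),np.percentile(b,[2,98],0).round(4))
Q=P[i];pp=p[v[i],u[i]].astype(int);red=(pp[:,2]>120)&(pp[:,1]<80);print("red",Q[red].mean(0).round(4))
cc,s,a=cv2.minAreaRect(Q[:,:2].astype(np.float32));print(cc,s,a)
E
```

```text
n tool [-8.e-04  3.e-04  1.e+00] z at origin 0.1114 18014
1370 [ 0.0025 -0.0015  0.064 ] [[-0.0046 -0.0286  0.0624]
 [ 0.0097  0.0282  0.0667]]
red [ 0.0025 -0.0687  0.1108]
(0.0026068463921546936, -0.0014576762914657593) (0.1203978955745697, 0.15523742139339447) 0.21439789235591888
```

```bash
python3 -m jog '[[[0.0025,-0.001,0.012],[0,0,0]],[[0.0025,-0.001,0.026],[0,0,0]],[[0.0025,-0.001,0.040],[0,0,0]],[[0.0025,-0.001,0.054],[0,0,0]],[[0.0025,-0.001,0.068],[0,0,0]],[[0.0025,-0.001,0.080],[0,0,0]],[[0.0025,-0.001,0.09],[0,0,0]],[[0.0025,-0.001,0.097],[0,0,0]],[[0.0025,-0.001,0.1],[0,0,0]],[[0.0025,-0.001,0.1],[0,0,0]]]' && python3 -m jog '[[[0,0,0],[0,0,0]],[[0,0,0],[0,0,0]],[[0,0,0],[0,0,0]],[[0,0,0],[0,0,0]],[[0,0,0],[0,0,0]],[[0,0,0],[0,0,0]],[[0,0,0],[0,0,0]],[[0,0,0],[0,0,0]],[[0,0,0],[0,0,0]],[[0,0,0],[0,0,0]]]' 0; python3 -c "
from go import *
s=r.sense();print(s['joints'].round(1),s['tcp_pos'],s['wrist_force'],s['moment'])
p,d=r.capture('wrist');cv2.imwrite('pics/w2.png',p);np.save('pics/w2.npy',d)"
```

```text
time_s: 4.43
tcp_pos: [0.5529, -0.2468, 0.1293]
ee_rot: [[-0.292, -0.84, 0.458], [-0.956, 0.269, -0.116], [-0.025, -0.472, -0.881]]
wrist_force: [0.2, -0.3, 0.3]
gripper_width: 0.998
time_s: 5.27
tcp_pos: [0.5528, -0.2466, 0.13]
ee_rot: [[-0.291, -0.839, 0.459], [-0.956, 0.268, -0.116], [-0.026, -0.473, -0.881]]
wrist_force: [-0.4, 2.0, 0.9]
gripper_width: 0.326
[ -8.   14.7 -38.4  18.7  -9.2  63. ] [ 0.55283542 -0.24656983  0.13001944] [-0.37375316  2.04988397  0.93460036] [0.74101124 0.95070157 0.2563245 ]
```

View pics/w2.png

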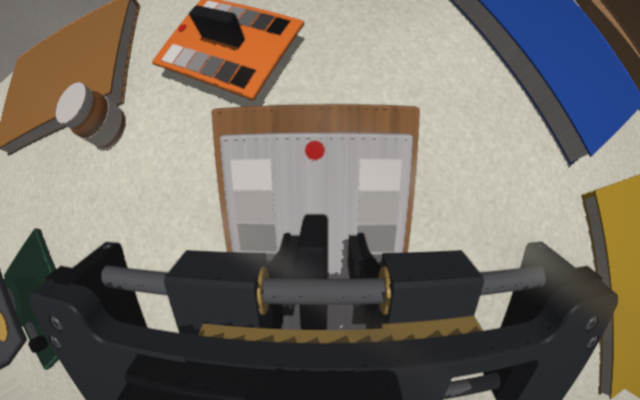

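Joint 5 ran into its -9° limit, so the tool stopped short and off to one side. I'll reopen, back off and approach with less tilt. A turn about the pinch axis does no harm to the grasp.

```bash
python3 -m jog '[[[0,0,0],[0,0,0]],[[0,0,0],[0,0,0]],[[0,0,0],[0,0,0]],[[0,0,0],[0,0,0]],[[0,0,0],[0,0,0]],[[0,0,-0.01],[0,0,0]],[[0,0,-0.03],[0,0,0]],[[0,0,-0.05],[-0.5,0,0]],[[0,0,-0.07],[-1,0,0]],[[0,0,-0.07],[-1,0,0]]]' 0.087; python3 - <<'E'
from go import *
s=r.sense();print(s['joints'].round(1),s['tcp_pos'],s['wrist_force'])
p,d=r.capture('wrist');cv2.imwrite('pics/w3.png',p);np.save('pics/w3.npy',d)
p,d=r.capture('top');cv2.imwrite('pics/t3.png',p);np.save('pics/t3.npy',d)
for t in (30,24,22):
    F=frame(-17.7,t)
    delta([.502,-.223,.20],toolR(F),s)
E
```

```text
time_s: 6.15
tcp_pos: [0.5239, -0.239, 0.1976]
ee_rot: [[-0.291, -0.873, 0.393], [-0.956, 0.276, -0.094], [-0.027, -0.403, -0.915]]
wrist_force: [0.5, 0.5, 1.0]
gripper_width: 0.944
[ -7.1   8.2 -28.8   5.2 -29.5  75.8] [ 0.5238521  -0.23898726  0.19756067] [0.52629882 0.53805502 0.99343743]
shift [-0.009, 0.0225, -0.0123] turn [1.25, 0.345, 0.004] t 6.15
shift [-0.009, 0.0225, -0.0123] turn [0.05, 0.344, 0.023] t 6.15
shift [-0.009, 0.0225, -0.0123] turn [-0.35, 0.344, 0.029] t 6.15
```

View pics/w3.png

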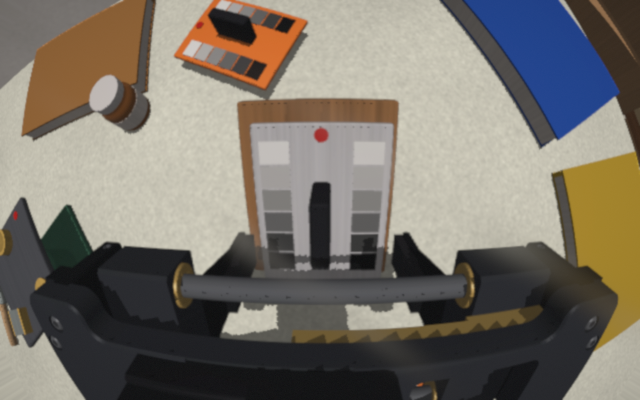

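```bash
python3 - <<'E'
from go import *
s=r.sense();Rt=s['ee_rot'];tp=s['tcp_pos']
d=np.load("pics/w3.npy");p=cv2.imread("pics/w3.png")
m=np.zeros(d.shape,bool);m[118:268,248:395]=1
P,u,v=wristpts(d,m);P=P@Rt.T+tp
n,c,i=plane(P,.002);print("n",n.round(4),"tilt",np.degrees(np.arccos(n[2])).round(2))
x=np.array([0,0,1])-n*n[2];x/=np.linalg.norm(x)
h=(P-c)@n;b=P[(h>.035)&(h<.054)]
b-=np.outer((b-c)@n,n)
y=np.cross(n,x);q=np.c_[(b-c)@x,(b-c)@y];cc,sz,a=cv2.minAreaRect(q.astype(np.float32));print("bar",cc,sz,a)
Q=P[i];q=np.c_[(Q-c)@x,(Q-c)@y];c2,sz,a=cv2.minAreaRect(q.astype(np.float32));print("plate",c2,sz,a)
ct=c+cc[0]*x+cc[1]*y;print("top centre(bar)",ct.round(4), "yaw",np.degrees(np.arctan2(x[1],x[0])))
ctp=c+c2[0]*x+c2[1]*y;print("top centre(plate)",ctp.round(4))
g=ct+.030*n
for yaw in(np.degrees(np.arctan2(x[1],x[0])),):
    T=toolR(frame(yaw,24));tcp=g+.019*T[:,2];print("tcp goal",tcp)
    delta(tcp-.09*n,T,s) if 0 else delta(tcp+.08*n,T,s); delta(tcp,T,s)
# red dot
pp=p[v,u].astype(int);red=(pp[:,2]>120)&(pp[:,1]<80);print("red",P[red].mean(0).round(4))
E
```

```text
n [-0.4706  0.1476  0.8699] tilt 29.55
bar (-0.01714389957487583, 0.0010845642536878586) (0.05789447948336601, 0.015749577432870865) 0.09919585287570953
plate (-0.011228393763303757, 0.0004767961800098419) (0.12052611261606216, 0.144912451505661) 89.92494201660156
top centre(bar) [ 0.5503 -0.2422  0.0986] yaw -17.415064022115388
top centre(plate) [ 0.5551 -0.2443  0.1015]
tcp goal [ 0.54357749 -0.24003527  0.10733077]
shift [-0.0051, 0.0225, 0.0077] turn [0.126, 0.309, -0.042] t 6.25
shift [-0.003, 0.0139, 0.0872] turn [0.126, 0.309, -0.042] t 6.25
red [ 0.6064 -0.2605  0.1329]
```

```bash
python3 -m jog '[[[-0.005,0.022,0.008],[0.13,0.31,-0.04]],[[-0.005,0.022,0.008],[0.13,0.31,-0.04]],[[-0.005,0.022,0.008],[0.13,0.31,-0.04]],[[-0.005,0.022,0.008],[0.13,0.31,-0.04]],[[-0.005,0.022,0.008],[0.13,0.31,-0.04]],[[-0.005,0.022,0.008],[0.13,0.31,-0.04]],[[-0.005,0.022,0.008],[0.13,0.31,-0.04]],[[-0.005,0.022,0.008],[0.13,0.31,-0.04]],[[-0.005,0.022,0.008],[0.13,0.31,-0.04]],[[-0.005,0.022,0.008],[0.13,0.31,-0.04]]]' 0.087; cat > meas.py <<'E'
from go import *
import sys
s=r.sense();Rt=s['ee_rot'];tp=s['tcp_pos'];print(s['joints'].round(1),tp)
p,d=r.capture('wrist');cv2.imwrite('pics/w4.png',p)
m=np.zeros(d.shape,bool);m[95:268,248:400]=1
P,u,v=wristpts(d,m);pp=p[v,u].astype(int);P=P@Rt.T+tp
n,c,i=plane(P,.002);print("n",n.round(4),"tilt",np.degrees(np.arccos(n[2])).round(2))
x=np.array([0,0,1])-n*n[2];x/=np.linalg.norm(x)
h=(P-c)@n;b=P[(h>.044)&(h<.054)]
y=np.cross(n,x);q=np.c_[(b-c)@x,(b-c)@y];cc,sz,a=cv2.minAreaRect(q.astype(np.float32));print("bar",cc,sz,a)
up=q[:,0].max()
Q=P[i];q=np.c_[(Q-c)@x,(Q-c)@y];c2,sz,a=cv2.minAreaRect(q.astype(np.float32));print("plate",c2,sz,a)
ct=c+(up-.030)*x+cc[1]*y;print("top centre(bar)",ct.round(4), "yaw",np.degrees(np.arctan2(x[1],x[0])))
g=ct+.030*n
T=toolR(frame(np.degrees(np.arctan2(x[1],x[0])),24));tcp=g+.019*T[:,2];print("tcp goal",tcp)
delta(tcp,T,s)
E
python3 meas.py
```

```text
time_s: 7.08
tcp_pos: [0.506, -0.2285, 0.1759]
ee_rot: [[-0.299, -0.873, 0.386], [-0.954, 0.273, -0.122], [0.001, -0.405, -0.914]]
wrist_force: [-0.8, -0.6, -0.1]
gripper_width: 1.0
[ -5.1   7.4 -36.   12.5 -23.7  67.3] [ 0.50600163 -0.22852767  0.17588122]
n [-0.4781  0.1491  0.8655] tilt 30.06
bar (-0.007842026650905609, -6.392411887645721e-05) (0.01574612595140934, 0.059400126338005066) 89.86151123046875
plate (-0.009841598570346832, 0.0001225993037223816) (0.12070990353822708, 0.1556830108165741) 89.91744995117188
top centre(bar) [ 0.5525 -0.2427  0.103 ] yaw -17.318828274478452
tcp goal [ 0.54553659 -0.24057746  0.11161247]
shift [-0.0004, -0.0118, 0.0755] turn [0.025, -0.013, -0.014] t 7.08
```

View pics/w4.png

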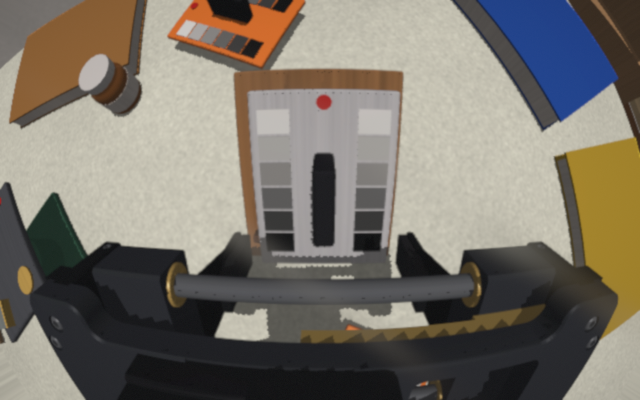

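The bar is at (323,200), centred between the fingers, with the red dot at (323,102). Descending.

```bash
python3 -m jog '[[[0,-0.001,0.01],[0,0,0]],[[0,-0.003,0.02],[0,0,0]],[[0,-0.005,0.031],[0,0,0]],[[0,-0.007,0.042],[0,0,0]],[[0,-0.009,0.053],[0,0,0]],[[0,-0.010,0.063],[0,0,0]],[[0,-0.011,0.070],[0,0,0]],[[0,-0.012,0.075],[0,0,0]],[[0,-0.012,0.075],[0,0,0]],[[0,-0.012,0.075],[0,0,0]]]'; python3 -c "
from go import *
s=r.sense();print(s['joints'].round(1));T=toolR(frame(-17.4,24));delta([.5455,-.2406,.1116],T,s)
p,d=r.capture('wrist');cv2.imwrite('pics/w5.png',p)"
```

```text
time_s: 7.97
tcp_pos: [0.5451, -0.2409, 0.1117]
ee_rot: [[-0.299, -0.873, 0.385], [-0.954, 0.273, -0.122], [0.001, -0.404, -0.915]]
wrist_force: [0.9, -1.2, -0.2]
gripper_width: 1.002
[ -6.9  16.3 -37.7  19.  -13.2  61.8]
shift [-0.0004, -0.0002, 0.0002] turn [0.036, -0.009, 0.002] t 7.97
```

View pics/w5.png

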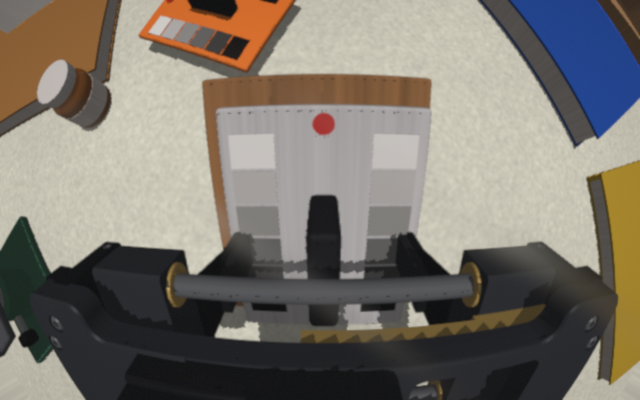

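The bar lies midway between the fingers (323). Closing takes just over one call.

```bash
python3 -m jog '[[[0,0,0],[0,0,0]],[[0,0,0],[0,0,0]],[[0,0,0],[0,0,0]],[[0,0,0],[0,0,0]],[[0,0,0],[0,0,0]],[[0,0,0],[0,0,0]],[[0,0,0],[0,0,0]],[[0,0,0],[0,0,0]],[[0,0,0],[0,0,0]],[[0,0,0],[0,0,0]]]' 0;python3 -m jog '[[[0,0,0],[0,0,0]],[[0,0,0],[0,0,0]],[[0,0,0],[0,0,0]],[[0,0,0],[0,0,0]],[[0,0,0],[0,0,0]],[[0,0,0],[0,0,0]],[[0,0,0],[0,0,0]],[[0,0,0],[0,0,0]],[[0,0,0],[0,0,0]],[[0,0,0],[0,0,0]]]'; python3 -c "
from go import *
s=r.sense();print(s['joints'].round(1),s['wrist_force'],s['moment'])"
```

```text
time_s: 8.85
tcp_pos: [0.5452, -0.2408, 0.1119]
ee_rot: [[-0.299, -0.873, 0.386], [-0.954, 0.273, -0.122], [0.001, -0.404, -0.915]]
wrist_force: [0.1, 0.3, 0.6]
gripper_width: 0.323
time_s: 9.68
tcp_pos: [0.5452, -0.2408, 0.112]
ee_rot: [[-0.299, -0.873, 0.386], [-0.954, 0.273, -0.122], [0.001, -0.404, -0.915]]
wrist_force: [0.6, -0.6, -0.1]
gripper_width: 0.184
[ -6.9  16.3 -37.7  19.  -13.2  61.8] [ 0.55033725 -0.55865897 -0.08889773] [ 0.29422768  0.79041583 -0.03581651]
```

```bash
python3 -m jog '[[[0,0.0005,-0.005],[0,0,0]],[[0,0.001,-0.012],[0,0,0]],[[0,0.002,-0.022],[0,0,0]],[[0,0.0035,-0.034],[0,0,0]],[[0,0.005,-0.046],[0,0,0]],[[0,0.006,-0.058],[0,0,0]],[[0,0.0075,-0.07],[0,0,0]],[[0,0.0085,-0.08],[0,0,0]],[[0,0.0085,-0.08],[0,0,0]],[[0,0.0085,-0.08],[0,0,0]]]'; python3 -c "
from go import *
s=r.sense();print(s['joints'].round(1),s['wrist_force'],s['moment'])
p,d=r.capture('scene');cv2.imwrite('pics/s6.png',p)"
```

```text
time_s: 10.52
tcp_pos: [0.5061, -0.2286, 0.1815]
ee_rot: [[-0.299, -0.873, 0.385], [-0.954, 0.274, -0.121], [0.0, -0.404, -0.915]]
wrist_force: [0.1, 0.8, -6.0]
gripper_width: 0.18
[ -5.1   7.  -35.2  11.9 -24.9  67.9] [ 0.13136205  0.79022469 -6.0420096 ] [ 0.43859827  1.4884659  -0.02860555]
```

View pics/s6.png

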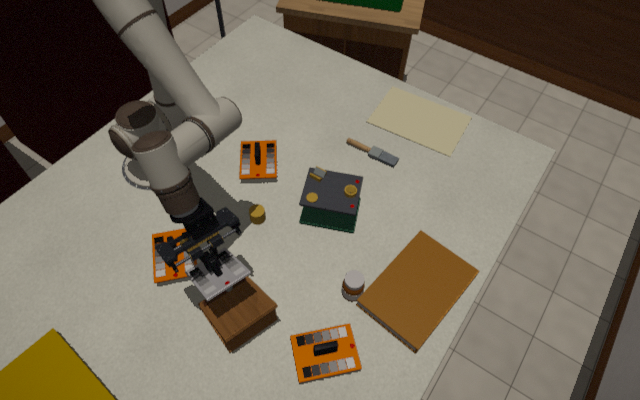

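The plate is lifted clear of the rest and weighs about 6 N. I'll check how it sits in the hand.

```bash
cat > inhand.py <<'E'
from go import *
def inhand(name,box=(95,240,200,440)):
    s=r.sense();p,d=r.capture('wrist');cv2.imwrite(name,p);
    m=np.zeros(d.shape,bool);m[box[0]:box[1],box[2]:box[3]]=1
    P,u,v=wristpts(d,m);k=P[:,2]<.06;P,u,v=P[k],u[k],v[k]
    n,c,i=plane(P,.002);n=-n if n[2]>0 else n
    # bring to plate axes in tool: plate x ~ -tool y
    x=np.array([0,-1.,0]);x-=n*(x@n);x/=np.linalg.norm(x);y=np.cross(n,x)
    Q=P[i];q=np.c_[(Q-c)@x,(Q-c)@y]
    # side edges -> yaw and lateral centre ; top edge -> x
    L=[];E=[]
    for lo in np.arange(np.percentile(q[:,0],8),np.percentile(q[:,0],93),.004):
        b=q[(q[:,0]>=lo)&(q[:,0]<lo+.004)]
        if len(b)>10: L.append([lo+.002,b[:,1].min(),b[:,1].max()])
    L=np.array(L);w=L[:,2]-L[:,1];ok=abs(w-np.median(w))<.004;L=L[ok]
    mid=(L[:,1]+L[:,2])/2;sl,ic=np.polyfit(L[:,0],mid,1)
    yaw=np.arctan(sl);xe=x*np.cos(yaw)+y*np.sin(yaw);ye=np.cross(n,xe)
    q=np.c_[(Q-c)@xe,(Q-c)@ye];front=np.median([q[abs(q[:,1]-t)<.004][:,0].max() for t in np.arange(-.04,.045,.008)])
    lat=ic*np.cos(yaw)
    ct=c+xe*(front-.08)+ye*lat
    org=ct-.022*n
    F=np.c_[xe,ye,n]
    print("n pts",len(Q),"width",np.median(w).round(4),"slack",len(L))
    print("F tool:\n",F.round(4),"\norigin in tool",org.round(4),"pitch deg",np.degrees(np.arctan2(n[1],-n[2])).round(2),"roll",np.degrees(np.arctan2(n[0],-n[2])).round(2),"yaw",np.degrees(yaw).round(2))
    Rt,tp=s['ee_rot'],s['tcp_pos'];W=Rt@F;print("world origin",(Rt@org+tp).round(4),"n",W[:,2].round(4),"yaw",np.degrees(np.arctan2(W[1,0],W[0,0])).round(2),'t',s['time_s'])
    return F,org,s
E
python3 -c "
from inhand import *
F,o,s=inhand('pics/w7.png');np.savez('pics/inh.npz',F=F,o=o)"
```

```text
n pts 25163 width 0.1192 slack 17
F tool:
 [[ 3.200e-03 -1.000e+00  8.000e-04]
 [-9.947e-01 -3.100e-03  1.030e-01]
 [-1.030e-01 -1.200e-03 -9.947e-01]] 
origin in tool [-0.0005 -0.0046  0.0331] pitch deg 5.91 roll 0.05 yaw -0.18
world origin [ 0.523  -0.2334  0.1525] n [-0.4722  0.1479  0.869 ] yaw -17.62 t 10.5667
```

View pics/w7.png

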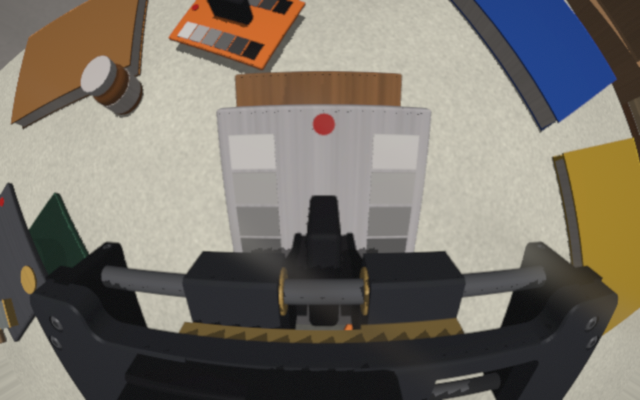

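```bash
cat > togo.py <<'E'
from go import *
import sys
D=np.load('pics/inh.npz');F,o=D['F'],D['o']
def goal(x,y,z,yaw=23.0):
    T=frame(yaw,0)@F.T; s=r.sense(); delta(np.array([x,y,z])-T@o,T,s); print(s['joints'].round(1),"tcp goal",np.array([x,y,z])-T@o)
goal(*map(float,sys.argv[1:]))
E
python3 togo.py .582 .178 .19
```

```text
shift [-0.4095, 0.0284, -0.0596] turn [-5.666, -1.27, -8.111] t 10.62
[ -5.1   7.1 -35.2  11.9 -24.9  67.9] tcp goal [0.58109039 0.17704558 0.22341909]
```

```bash
python3 -m jog '[[[-0.008,0,-0.005],[-0.1,0,-0.15]],[[-0.022,0.001,-0.012],[-0.3,-0.07,-0.4]],[[-0.043,0.002,-0.02],[-0.6,-0.13,-0.85]],[[-0.067,0.004,-0.027],[-0.93,-0.2,-1.3]],[[-0.092,0.006,-0.033],[-1.28,-0.28,-1.8]],[[-0.117,0.008,-0.038],[-1.63,-0.36,-2.3]],[[-0.142,0.010,-0.042],[-1.98,-0.44,-2.8]],[[-0.167,0.012,-0.046],[-2.33,-0.52,-3.3]],[[-0.19,0.013,-0.05],[-2.63,-0.59,-3.75]],[[-0.205,0.014,-0.052],[-2.83,-0.63,-4.05]]]'; python3 togo.py .582 .178 .19
```

```text
time_s: 11.45
tcp_pos: [0.5374, -0.0204, 0.2238]
ee_rot: [[0.054, -0.986, 0.16], [-0.997, -0.061, -0.039], [0.048, -0.158, -0.986]]
wrist_force: [0.3, -1.1, -6.7]
gripper_width: 0.184
shift [-0.1946, -0.0549, -0.0003] turn [-2.87, -0.644, -4.014] t 11.45
[ 18.    8.8 -20.7   6.2 -52.5  71.9] tcp goal [0.58109039 0.17704558 0.22341909]
```

```bash
python3 -m jog '[[[-0.015,-0.004,0],[-0.2,-0.05,-0.3]],[[-0.036,-0.010,0],[-0.53,-0.12,-0.74]],[[-0.060,-0.017,0],[-0.88,-0.2,-1.23]],[[-0.085,-0.024,0],[-1.25,-0.28,-1.75]],[[-0.11,-0.031,0],[-1.62,-0.36,-2.26]],[[-0.135,-0.038,0],[-1.99,-0.45,-2.78]],[[-0.158,-0.0445,0],[-2.33,-0.52,-3.25]],[[-0.178,-0.05,0],[-2.62,-0.59,-3.66]],[[-0.19,-0.0535,0],[-2.8,-0.63,-3.92]],[[-0.195,-0.055,0],[-2.87,-0.64,-4.01]]]'; python3 - <<'E'
from inhand import *
F,o,s=inhand('pics/w8.png');np.savez('pics/inh2.npz',F=F,o=o)
p,d=r.capture('top');cv2.imwrite('pics/t8.png',p);np.save('pics/t8.npy',d)
p,d=r.capture('scene');cv2.imwrite('pics/s8.png',p)
E
python3 togo.py .582 .178 .19
```

```text
time_s: 12.28
tcp_pos: [0.5818, 0.1776, 0.2211]
ee_rot: [[0.392, -0.915, -0.095], [-0.92, -0.39, -0.041], [0.001, 0.103, -0.995]]
wrist_force: [-0.5, 0.3, -6.0]
gripper_width: 0.184
n pts 25186 width 0.1192 slack 17
F tool:
 [[ 3.200e-03 -1.000e+00  5.000e-04]
 [-9.945e-01 -3.100e-03  1.050e-01]
 [-1.050e-01 -8.000e-04 -9.945e-01]] 
origin in tool [-0.0005 -0.0051  0.0333] pitch deg 6.03 roll 0.03 yaw -0.18
world origin [0.5831 0.1787 0.1875] n [-1.6e-03 -2.0e-04  1.0e+00] yaw 22.92 t 12.2833
shift [-0.0018, -0.0012, -0.0017] turn [0.018, -0.008, -0.049] t 12.43
[ 31.6  23.4   2.5  -0.8 -75.1  81.6] tcp goal [0.58109039 0.17704558 0.22341909]
```

View pics/t8.png

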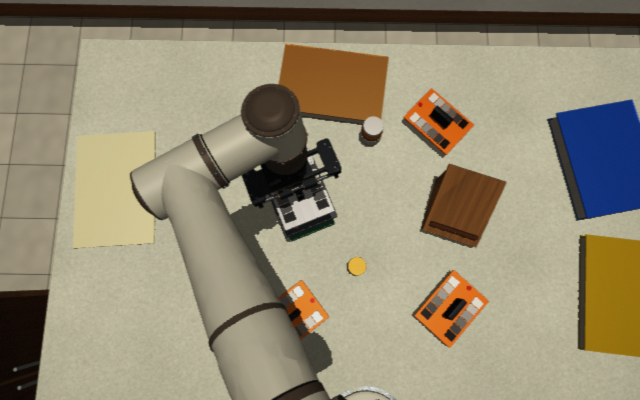

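View pics/w8.png

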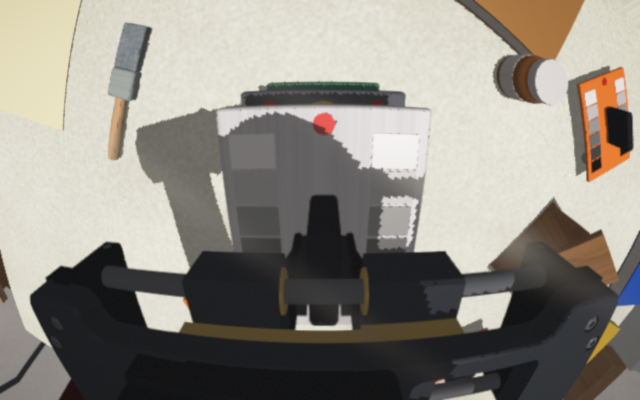

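View pics/s8.png

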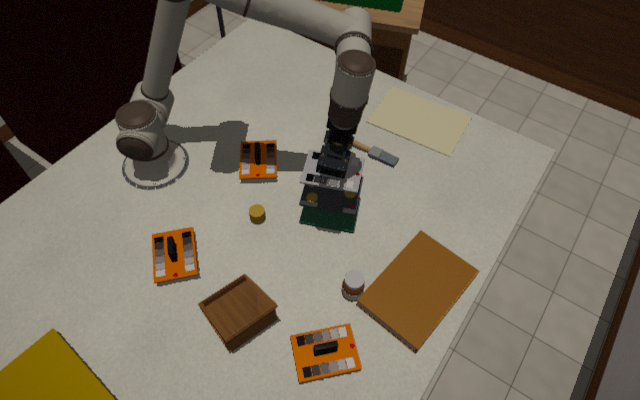

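```bash
python3 - <<'E'
from inhand import *
s=r.sense();p,d=r.capture('wrist')
m=np.zeros(d.shape,bool);m[70:112,220:430]=1
P,u,v=wristpts(d,m);P=P@s['ee_rot'].T+s['tcp_pos']
A=frame(23,0)
k=(P[:,2]>.095)&(P[:,2]<.122);Q=(P[k]-[.582,.178,0])@A
print(k.sum(),"head z",np.percentile(P[k][:,2],[5,50,95]).round(4),"x(dock) max",np.percentile(Q[:,0],[50,90,97,99.5]).round(4),"y",np.percentile(Q[:,1],[0.5,2,98,99.5]).round(4))
# front corners yaw: per-y max x
t=[(y,Q[abs(Q[:,1]-y)<.005][:,0].max()) for y in np.arange(-.055,.06,.01)];t=np.array(t);print(t.round(4).tolist());print("edge slope deg",np.degrees(np.arctan(np.polyfit(t[:,0],t[:,1],1)[0])))
k=(P[:,2]>.005)&(P[:,2]<.025)&(v<100);Q=(P[k]-[.582,.178,0])@A;b=p[v[k],u[k]].astype(int);g=b[:,1]>b[:,2]+15;Q=Q[g]
print("foot",g.sum(),Q[:,0].max() if len(Q) else 0,np.percentile(Q[:,1],[1,99]).round(4) if len(Q) else 0)
# scene red dots & top red dots in dock frame
for n,k in (("scene","dock_0"),("top","seat_cone_0")):
    D=np.load(f"pics/{n}_{k}.npz");PP=(D['P']-[.582,.178,0])@A;b=D['bgr'].astype(int);rd=(b[:,2]>100)&(b[:,1]<60)&(D['P'][:,2]>.1)
    a=PP[rd];print(n,a[a[:,1]>0].mean(0).round(4),a[a[:,1]<0].mean(0).round(4))
b=p[v,u].astype(int);rd=(b[:,2]>110)&(b[:,1]<70)&(P[:,2]<.13)&(v<108);a=(P[rd]-[.582,.178,0])@A
print("wrist red",a[a[:,1]>0].mean(0).round(4),a[a[:,1]<0].mean(0).round(4))
E
```

```text
2882 head z [0.1131 0.1163 0.1176] x(dock) max [0.0768 0.0827 0.0835 0.0839] y [-0.0677 -0.0653  0.067   0.0693]
[[-0.055, 0.084], [-0.045, 0.0835], [-0.035, 0.0841], [-0.025, 0.0837], [-0.015, 0.0835], [-0.005, 0.0835], [0.005, 0.0834], [0.015, 0.0836], [0.025, 0.0838], [0.035, 0.0841], [0.045, 0.0837], [0.055, 0.0838]]
edge slope deg -0.014594465999053704
foot 486 0.08553064737034502 [-0.0614  0.0613]
scene [0.0701 0.0463 0.1128] [ 0.0701 -0.0457  0.1141]
top [0.0678 0.0471 0.1156] [ 0.068  -0.0432  0.1159]
wrist red [nan nan nan] [nan nan nan]<stdin>:17: RuntimeWarning: Mean of empty slice.
  ret = um.true_divide(
```

The wrist view puts the dock origin at about (0.5826, 0.1786) and the held plate at (0.5831, 0.1787), yaw 22.9 degrees and level, so they are aligned. I'll lower 45 mm, then go by feel.

```bash
python3 -m jog '[[[0,-0.0005,0.004],[0,0,0]],[[0,-0.001,0.01],[0,0,0]],[[0,-0.0017,0.017],[0,0,0]],[[0,-0.0025,0.024],[0,0,0]],[[0,-0.0032,0.031],[0,0,0]],[[0,-0.0038,0.037],[0,0,0]],[[0,-0.0043,0.042],[0,0,0]],[[0,-0.0046,0.045],[0,0,0]],[[0,-0.0046,0.045],[0,0,0]],[[0,-0.0046,0.045],[0,0,0]]]'; python3 - <<'E'
from inhand import *
F,o,s=inhand('pics/w9.png');print(s['wrist_force'],s['moment'])
p,d=r.capture('scene');cv2.imwrite('pics/s9.png',cv2.resize(p[120:260,250:420],None,fx=4,fy=4))
E
```

```text
time_s: 13.32
tcp_pos: [0.5805, 0.1746, 0.1774]
ee_rot: [[0.39, -0.916, -0.095], [-0.921, -0.388, -0.042], [0.002, 0.104, -0.995]]
wrist_force: [-0.5, -0.2, -5.7]
gripper_width: 0.181
n pts 25229 width 0.1194 slack 17
F tool:
 [[-1.000e-04 -1.000e+00  5.000e-04]
 [-9.946e-01  1.000e-04  1.040e-01]
 [-1.040e-01 -4.000e-04 -9.946e-01]] 
origin in tool [-0.0004 -0.0052  0.0332] pitch deg 5.97 roll 0.03 yaw 0.01
world origin [0.582  0.1755 0.1438] n [-6.0e-04  1.2e-03  1.0e+00] yaw 22.95 t 13.3167
[-0.45053863 -0.17954268 -5.6569238 ] [ 0.16040179 -0.41810272  0.01066216]
```

View pics/s9.png

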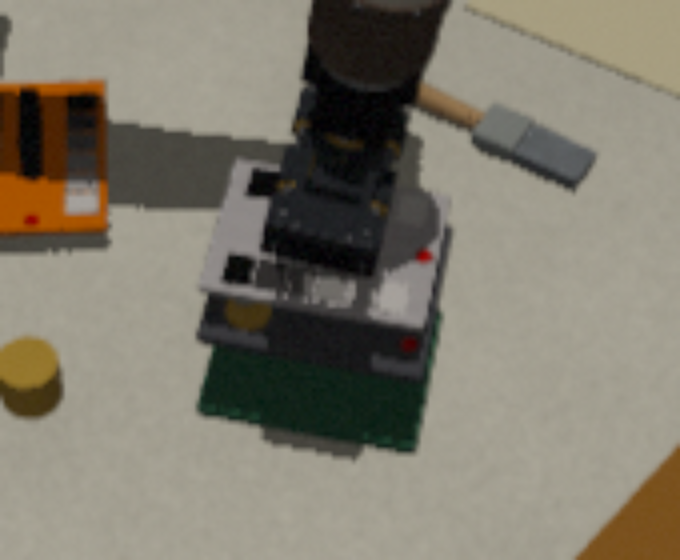

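```bash
python3 -m jog '[[[-0.001,-0.001,0],[0,0,0]],[[-0.002,-0.002,0],[0,0,0]],[[-0.0028,-0.0023,0],[0,0,0]],[[-0.0028,-0.0025,0.002],[0,0,0]],[[-0.0028,-0.0027,0.004],[0,0,0]],[[-0.0028,-0.0029,0.006],[0,0,0]],[[-0.0028,-0.0029,0.006],[0,0,0]],[[-0.0028,-0.0029,0.006],[0,0,0]],[[-0.0028,-0.0029,0.006],[0,0,0]],[[-0.0028,-0.0029,0.006],[0,0,0]]]'; python3 - <<'E'
from inhand import *
F,o,s=inhand('pics/w10.png');print(s['wrist_force'],s['moment'],s['tcp_pos'])
p,d=r.capture('wrist');s=r.sense()
m=np.zeros(d.shape,bool);m[70:112,220:430]=1
P,u,v=wristpts(d,m);P=P@s['ee_rot'].T+s['tcp_pos'];A=frame(23,0)
k=(P[:,2]>.095)&(P[:,2]<.122);Q=(P[k]-[.5828,.1792,0])@A
print(k.sum(),np.percentile(Q[:,0],[90,97,99.5]).round(4),"y",np.percentile(Q[:,1],[0.5,2,98,99.5]).round(4))
E
```

```text
time_s: 14.25
tcp_pos: [0.5815, 0.178, 0.1712]
ee_rot: [[0.39, -0.916, -0.095], [-0.921, -0.387, -0.042], [0.002, 0.104, -0.995]]
wrist_force: [-0.5, -0.1, -6.4]
gripper_width: 0.182
n pts 25219 width 0.1192 slack 17
F tool:
 [[-6.000e-04 -1.000e+00  4.000e-04]
 [-9.945e-01  6.000e-04  1.050e-01]
 [-1.050e-01 -4.000e-04 -9.945e-01]] 
origin in tool [-0.0003 -0.0049  0.0333] pitch deg 6.03 roll 0.03 yaw 0.04
world origin [0.5828 0.1788 0.1376] n [-1.8e-03  6.0e-04  1.0e+00] yaw 22.97 t 14.25
[-0.48634288 -0.07608387 -6.40743203] [ 0.12206969 -0.40345566  0.03053239] [0.58152132 0.17798273 0.17124508]
2190 [0.082  0.0825 0.0826] y [-0.0681 -0.0656  0.0657  0.0683]
```

```bash
python3 -m jog '[[[0,0,0.0005],[0,0,0]],[[0,-0.0001,0.001],[0,0,0]],[[0,-0.0002,0.0015],[0,0,0]],[[0,-0.0002,0.002],[0,0,0]],[[0,-0.0003,0.0025],[0,0,0]],[[0,-0.0003,0.003],[0,0,0]],[[0,-0.0004,0.0035],[0,0,0]],[[0,-0.0004,0.004],[0,0,0]],[[0,-0.0005,0.0045],[0,0,0]],[[0,-0.0005,0.005],[0,0,0]]]'; python3 -c "
from go import *
s=r.sense();print(s['wrist_force'],s['moment'])"
```

```text
time_s: 15.18
tcp_pos: [0.5814, 0.178, 0.1661]
ee_rot: [[0.39, -0.916, -0.095], [-0.921, -0.388, -0.042], [0.002, 0.104, -0.995]]
wrist_force: [0.2, -0.3, -6.3]
gripper_width: 0.18
[ 0.21062925 -0.33554586 -6.32333897] [ 0.04208667 -0.34370644 -0.00058037]
```

Origin is now at about 0.1325 with no contact yet.

```bash
python3 -m jog '[[[0,0,0.0003],[0,0,0]],[[0,0,0.0006],[0,0,0]],[[0,-0.0001,0.0009],[0,0,0]],[[0,-0.0001,0.0012],[0,0,0]],[[0,-0.0001,0.0015],[0,0,0]],[[0,-0.0002,0.0018],[0,0,0]],[[0,-0.0002,0.002],[0,0,0]],[[0,-0.0002,0.002],[0,0,0]],[[0,-0.0002,0.002],[0,0,0]],[[0,-0.0002,0.002],[0,0,0]]]'; python3 -c "
from go import *
s=r.sense();print(s['wrist_force'],s['moment'])"
```

```text
time_s: 16.02
tcp_pos: [0.5814, 0.178, 0.1642]
ee_rot: [[0.39, -0.916, -0.095], [-0.921, -0.388, -0.042], [0.002, 0.104, -0.995]]
wrist_force: [0.3, -0.1, -5.7]
gripper_width: 0.182
[ 0.29362398 -0.11260686 -5.7159494 ] [ 0.13998335 -0.40951576 -0.00598073]
```

```bash
python3 -m jog '[[[0,0,0.0003],[0,0,0]],[[0,0,0.0006],[0,0,0]],[[0,-0.0001,0.0009],[0,0,0]],[[0,-0.0001,0.0012],[0,0,0]],[[0,-0.0001,0.0015],[0,0,0]],[[0,-0.0001,0.0015],[0,0,0]],[[0,-0.0001,0.0015],[0,0,0]],[[0,-0.0001,0.0015],[0,0,0]],[[0,-0.0001,0.0015],[0,0,0]],[[0,-0.0001,0.0015],[0,0,0]]]'; python3 -c "
from go import *
s=r.sense();print(s['wrist_force'],s['moment'])"
```

```text
time_s: 16.85
tcp_pos: [0.5816, 0.1782, 0.1635]
ee_rot: [[0.39, -0.916, -0.094], [-0.921, -0.388, -0.042], [0.002, 0.103, -0.995]]
wrist_force: [-2.5, 2.5, 4.3]
gripper_width: 0.18
[-2.54752859  2.50592466  4.32789165] [ 0.50381828  0.79713197 -0.02610526]
```

Contact: about 10 N on the dock, with a small side load along dock +y. I'll relieve that and check the plate in the camera.

```bash
python3 -m jog '[[[-0.0002,0,0],[0,0,0]],[[-0.0004,0.0001,0],[0,0,0]],[[-0.0005,0.0002,0],[0,0,0]],[[-0.0005,0.0002,0],[0,0,0]],[[-0.0005,0.0002,0],[0,0,0]],[[-0.0005,0.0002,0],[0,0,0]],[[-0.0005,0.0002,0],[0,0,0]],[[-0.0005,0.0002,0],[0,0,0]],[[-0.0005,0.0002,0],[0,0,0]],[[-0.0005,0.0002,0],[0,0,0]]]'; python3 - <<'E'
from inhand import *
F,o,s=inhand('pics/w11.png');print(s['wrist_force'],s['moment'],s['tcp_pos'])
E
```

```text
time_s: 17.68
tcp_pos: [0.5816, 0.1782, 0.1635]
ee_rot: [[0.39, -0.916, -0.093], [-0.921, -0.388, -0.042], [0.002, 0.102, -0.995]]
wrist_force: [-1.8, 0.8, 5.5]
gripper_width: 0.182
n pts 25168 width 0.1192 slack 17
F tool:
 [[-8.000e-04 -1.000e+00  1.500e-03]
 [-9.949e-01  1.000e-03  1.013e-01]
 [-1.013e-01 -1.400e-03 -9.949e-01]] 
origin in tool [-0.0004 -0.0047  0.0333] pitch deg 5.82 roll 0.09 yaw 0.06
world origin [0.5826 0.179  0.13  ] n [6.0e-04 1.1e-03 1.0e+00] yaw 23.01 t 17.6833
[-1.7690073   0.76521589  5.54717155] [0.25742484 0.57042293 0.05070206] [0.58156366 0.17822916 0.16353467]
```

It's seated: position didn't move under the side shift, level, z 0.130. I'll ease the load slightly and open.

```bash
python3 -m jog '[[[0,0,-0.0002],[0,0,0]],[[0,0,-0.0004],[0,0,0]],[[0,0,-0.0005],[0,0,0]],[[0,0,-0.0005],[0,0,0]],[[0,0,-0.0005],[0,0,0]],[[0,0,-0.0005],[0,0,0]],[[0,0,-0.0005],[0,0,0]],[[0,0,-0.0005],[0,0,0]],[[0,0,-0.0005],[0,0,0]],[[0,0,-0.0005],[0,0,0]]]' && python3 -m jog '[[[0,0,0],[0,0,0]],[[0,0,0],[0,0,0]],[[0,0,0],[0,0,0]],[[0,0,0],[0,0,0]],[[0,0,0],[0,0,0]],[[0,0,0],[0,0,0]],[[0,0,0],[0,0,0]],[[0,0,0],[0,0,0]],[[0,0,0],[0,0,0]],[[0,0,0],[0,0,0]]]' 0.087; python3 - <<'E'
from inhand import *
F,o,s=inhand('pics/w12.png');print(s['wrist_force'],s['moment'],s['tcp_pos'])
E
```

```text
time_s: 18.57
tcp_pos: [0.5815, 0.1783, 0.1635]
ee_rot: [[0.39, -0.916, -0.094], [-0.921, -0.388, -0.042], [0.002, 0.103, -0.995]]
wrist_force: [0.9, 0.1, 4.5]
gripper_width: 0.185
time_s: 19.4
tcp_pos: [0.581, 0.1784, 0.1631]
ee_rot: [[0.39, -0.916, -0.095], [-0.921, -0.388, -0.042], [0.002, 0.104, -0.995]]
wrist_force: [0.1, 0.1, 0.1]
gripper_width: 0.855
n pts 25355 width 0.1193 slack 17
F tool:
 [[-1.700e-03 -1.000e+00  6.000e-04]
 [-9.948e-01  1.700e-03  1.020e-01]
 [-1.020e-01 -4.000e-04 -9.948e-01]] 
origin in tool [-0.0001 -0.0052  0.0328] pitch deg 5.86 roll 0.03 yaw 0.1
world origin [0.5826 0.1791 0.13  ] n [0.0012 0.0016 1.    ] yaw 23.04 t 19.4
[0.12751834 0.11183638 0.13885154] [ 0.01685345 -0.22845655 -0.03728149] [0.58100734 0.1783649  0.16314129]
```

View pics/w12.png

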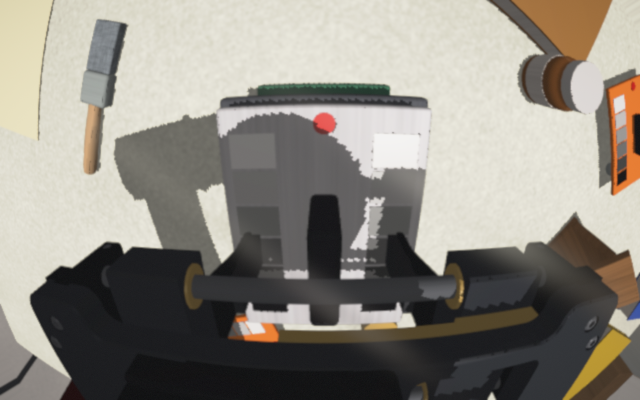

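The plate is released and level at z 0.130, with the bar at (323,250) clear of both fingers. Now I'll withdraw straight up, world-vertical.

```bash
python3 -m jog '[[[0,0.0005,-0.005],[0,0,0]],[[0,0.0015,-0.015],[0,0,0]],[[0,0.003,-0.028],[0,0,0]],[[0,0.0045,-0.043],[0,0,0]],[[0,0.006,-0.058],[0,0,0]],[[0,0.0075,-0.073],[0,0,0]],[[0,0.009,-0.088],[0,0,0]],[[0,0.0105,-0.1],[0,0,0]],[[0,0.0105,-0.1],[0,0,0]],[[0,0.0105,-0.1],[0,0,0]]]' && python3 -m jog '[[[0,0.04,0],[0,0,0]],[[0,0.08,0],[0,0,0]],[[0,0.12,0],[0,0,0]],[[0,0.16,0],[0,0,0]],[[0,0.19,0],[0,0,0]],[[0,0.21,0],[0,0,0]],[[0,0.22,0],[0,0,0]],[[0,0.22,0],[0,0,0]],[[0,0.22,0],[0,0,0]],[[0,0.22,0],[0,0,0]]]'; python3 - <<'E'
from go import *
for n in ("top","scene"):
    p,d=r.capture(n);cv2.imwrite(f"pics/{n}13.png",p);np.save(f"pics/{n}13.npy",d)
E
```

```text
time_s: 20.28
tcp_pos: [0.5811, 0.1787, 0.2649]
ee_rot: [[0.39, -0.916, -0.093], [-0.921, -0.388, -0.04], [0.001, 0.101, -0.995]]
wrist_force: [-0.2, -0.1, -1.3]
gripper_width: 0.999
time_s: 21.12
tcp_pos: [0.3803, 0.0938, 0.2861]
ee_rot: [[0.39, -0.916, -0.095], [-0.921, -0.387, -0.042], [0.002, 0.104, -0.995]]
wrist_force: [0.4, 0.4, -0.2]
gripper_width: 0.999
```

View pics/top13.png

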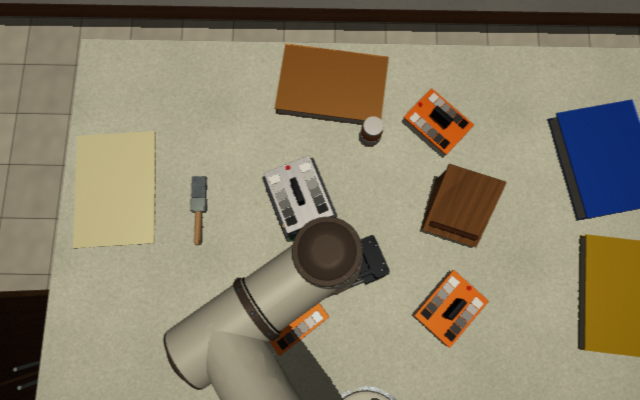

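View pics/scene13.png

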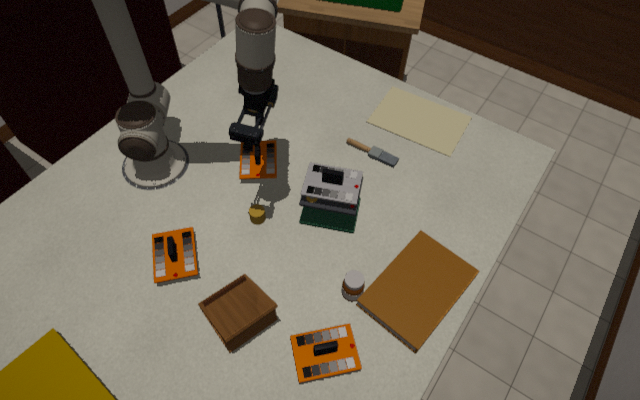

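The plate sits on the dock with its red dot at the far end (top 288,167), and the bystanders are in place. One last numeric check of level and centring before handing in.

```bash
python3 - <<'E'
from go import *
for n in ("top","scene"):
    d=np.load(f"pics/{n}13.npy");P,u,v=world(n,d)
    k=(abs(P[:,0]-.583)<.09)&(abs(P[:,1]-.179)<.09)&(P[:,2]>.145)&(P[:,2]<.16);Q=P[k]
    nn,c,i=plane(Q,.002);cc,s,a=cv2.minAreaRect(Q[i][:,:2].astype(np.float32))
    print(n,"tilt rad",np.arccos(nn[2]).round(4),nn.round(4),"z top",c[2].round(4),"rect",np.round(cc,4),np.round(s,4),round(a,2))
s=r.sense();print(s['joint_velocities'].round(2),s['wrist_force'])
E
```

```text
top tilt rad 0.0048 [0.0022 0.0042 1.    ] z top 0.1504 rect [0.5815 0.1788] [0.1593 0.1196] 23.1
scene tilt rad 0.0065 [-0.006   0.0025  1.    ] z top 0.1494 rect [0.586  0.1754] [0.1589 0.1229] 23.01
[-0.1  -0.07 -0.21 -0.13 -0.11  0.1 ] [-0.74955505  0.3156266  -1.06621615]
```

```bash
python3 -c "
from station import r
print(r.finish_job(), r.sense()['time_s'])"
```

```text
the job is handed in; nothing more can be done
the job is handed in; nothing more can be done
```

I lifted the plate off its rest and lowered it onto the dock by feel. I let go once it was seated, moved the arm clear, and handed in the job at about 21 s; no verdict is reported.

- **First grasp failed:** Joint 5 reached its limit at the 30° tilt, so the tool stopped short and to one side, and a finger pushed the plate about 4 mm sideways on the rest. I reopened and gripped again with the tool tilted 24°, and that held.
- **Seating:** First contact came with the plate origin at about 0.130 m, with roughly 10 N on the dock. A small sideways shift didn't move the plate, so I took it as captured in the seats before opening the fingers.
- **Centring:** In the top camera the plate is within 1 mm of the dock head's centre and 0.1° of its direction, with the red dot at the red-dotted end.
- **Level:** The top camera shows 0.005 rad of tilt and the side camera 0.0065 rad, against the 0.02 rad limit.
- **Disagreement:** The side camera places the plate about 4 to 5 mm from where the top camera does. That matches the offset those two cameras showed from the start, so I relied on comparing plate and dock within one camera.
- **Bystanders:** The weight, jar and brush look unmoved in the final pictures; I didn't measure them again.

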